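# Turn the oilstone over in its rest under the low shelf

### The job

The two-sided oilstone lies on the steep little ramp under the low shelf, its lower end against the cleat. Turn it over right there, keeping its lower end beneath the shelf, and set it back flat on the ramp, lower end against the cleat, so that the grey side that lay on the ramp is now uppermost. Do not knock the shelf or disturb the nut and the bolt that lie on it.

Things in the scene. Friction and masses are not known exactly. Their poses are not given: they have to be found in the camera images.
- ramp: Fixed plywood ramp, 70 mm wide, 8 mm thick, falling at 55 degrees towards the robot's right. Origin: corner of slope and cleat, mid-width, 25 mm above the bench. x straight down the slope, y across it, z out of its surface (up, and the way it falls). The surface runs from x = 0 up to x = -72 mm. The cleat, a wooden strip across its foot (x = 0 to 10 mm), stands 14 mm above the surface.
- shelf: Fixed grey steel shelf board, 80 x 128 x 10 mm, over the ramp's foot. Origin: on its underside, 165 mm above the bench, straight above the ramp's origin; x level, the way the ramp falls; z up. Its open front edge is at x = -5 mm, 76 mm from the ramp's plane measured square to it. Four posts carry it from the bench, inner faces at y = -58 and +58 mm, within x = -3 to +73 mm.
- stone_mid (a point): Centre of the loose oilstone, a block 125 x 45 x 24 mm, 0.25 to 0.4 kg. y: along it, to the end that starts at the cleat; x: its width; z: its thickness, from the grey to the reddish brown side. Starts brown side up (z out of the ramp). Its upper 53 mm jut past the ramp's top edge, to the left, free to be pinched across the thickness.
- stone_foot (a point): Centre of the stone's end face that starts at the cleat (62.5 mm from the stone's centre along its y).
- stone_face (a point): Centre of the brown face of the stone (12 mm from the stone's centre along its z).
- nut: Steel hexagon nut, 24 x 27 x 13 mm, lying on the shelf. Origin at its underside.
- bolt: Steel hexagon bolt, 63 mm long, 21 mm over the head, lying on the shelf. Origin at its underside.

How it is judged:
By the outcome, as a careful person would: the job done as asked, in the order asked, and still so for the second after the job is handed in, with the robot touching nothing.
It also fails if it takes over 42 s, if anything falls off the work surface, if the arm or the gripper's body presses on something with over 40 N, if the wrist force passes 120 N, or if a joint passes its speed limit or range.

### The arm

A 7-joint arm with a two-finger parallel gripper is mounted at the origin on a cart in front of the work surface, level with it; the furniture and walls round the work are solid. World frame = base frame: x ahead of the robot, y to its left, z up, the work surface at z = 0. Lengths are in m, angles in rad, forces in N, time in s.
With the tool pointing down it reaches from about 0.4 to 0.85 m from the base axis. Payload 4.5 kg.
Tool frame: the origin (TCP) lies at the very end of the fingers, on their centre line; the grasp point (between the pads) lies 19 mm behind it (tcp_to_grasp is the z of the grasp point in the tool frame, in m); z points along the fingers, y is the line along which they close (so a half turn about z gives the same grasp; the last joint's range is limited). The gripper opens to 88 mm and grips with 3 to 60 N. Pads are 18 mm wide; open, the fingers measure 123 mm over their backs; the gripper's body (75 mm by 187 mm) begins 45 mm behind the grasp point.
Start: joints at [-1.234, 0.689, -0.195, 1.565, 0.157, 0.902, -0.215], TCP at [0.186, 0.597, 0.239] pointing down, gripper open.
Joint ranges: [-3.01, 3.01], [-0.46, 2.08], [-1.47, 1.51], [0.13, 2.56], [-1, 4.14], [0.04, 2.09], [-2.66, 2.66]. Speed limits (rad/s): [2.57, 2.57, 3.14, 3.14, 3.14, 3.14, 3.14].

### API

Orientations are given as a unit quaternion [x, y, z, w].
In Python, from plant import * gives the robot as it stands. The module is installed in compiled form; this text tells all that it offers.
- The arm moves only by the shell command python3 -m jog 'ROWS' [OPENING] [FORCE]. ROWS is JSON, a list that holds one entry, the list of rows, each a list of 6 numbers: the shift along the tool's x, y, z in m, then the turn, a rotation vector about the tool's x, y, z in rad. In form: [[[dx, dy, dz, ax, ay, az], ...]]. A call has 1 to 12 rows; each row shifts and turns the commanded pose from where the row before left it, along the tool's axes as they then stand; what a row does not reach is not made up. A row lasts 1/8 s, in which the tool goes at most 62.5 mm and 10.7 degrees, less where a joint would pass 70% of its speed; a pose out of reach is approached as far as the arm can. A call with a gripper value outside its range is refused whole. OPENING is the finger opening in m, from 0 to 0.0881, set as the call begins (- or left out, the last holds). The fingers move at their own pace and stop on an object; FORCE is the grip in N (left out, the last holds). Time passes only in rows, so rows that do not move let the fingers close. It gives the time, the measured TCP pose, the force, the opening and the grip force at its end, in the units of the state.
- get_state(): the state, without advancing time (a new reading comes with each control period).
- snapshot(name): name is "scene" or "top" or "wrist"; returns a dict with "frame" (384x512x3 uint8, red, green, blue), "mtx" (3x3 intrinsics, pixels), "xyz" and "orientation" of the camera in the world; the wrist camera has in their place "mount" (4x4, takes a point from camera to tool coordinates, whose origin is the TCP and whose axes are the flange's). Camera axes: x right, y down, z forward; pixel columns grow to the right and rows downward; lengths in m; the calibration is good to about 2 mm. The wrist camera is an equidistant fisheye: a pixel r from the principal point sees the ray r / f radians off the axis. A picture is of the moment at which its call begins: read the wrist's pose just before it. There is no depth.
- finish_job(): hands the job in; it is judged then, once.
The state is a dict: "clock": time; "q": joint angles; "qd": joint speeds; "joint_torque": joint torques, N m; "tool_pos": TCP position; "eef_rot": TCP orientation; "contact_force": force on the tool from outside, world axes, zero at the start; "moment": the same for the moment, N m; "opening": opening from 0.0 (shut) to 1.0 (fully open); "finger_force": force on a finger pad.
Only numpy, scipy, OpenCV 4.12 (cv2) and the standard library are available. Lean on these libraries where they do the work, as an engineer would, in place of code of your own. Each camera call takes 0.05 s, during which the arm holds its last target. There are 200 camera calls.

## Working session

There is one attempt and no reset: what is moved stays moved. The work goes in short steps, Python scripts to look and compute and a shell command to move; the robot and the scene stay as the last step left them, time stands still between calls to the robot, and variables do not carry over. Pictures are saved under pics/ and viewed, at most 10 in all, crops included, and the job is handed in when it is done.

```bash
mkdir -p pics
python3 - <<'E'
from plant import *
import cv2
print(get_state())
for n in ("scene","top"):
    s=snapshot(n); cv2.imwrite(f"pics/{n}0.png",s["frame"][:,:,::-1]); print(n,s["mtx"],s["xyz"],s["orientation"])
E
```

```text
{'clock': 0.0, 'q': array([-1.23421745,  0.68999161, -0.19453525,  1.56630084,  0.15732123,
        0.90247914, -0.2151154 ]), 'qd': array([ 0.0012525 ,  0.00044046,  0.00246137, -0.00084908,  0.00040945,
       -0.0003281 , -0.00063518]), 'joint_torque': array([-2.07128014e-04, -5.27560794e+01, -1.26670852e+00, -1.53429455e+01,
       -5.25585737e-02,  6.48506146e-03,  1.70239441e-04]), 'tool_pos': array([0.18621727, 0.59598002, 0.23791731]), 'eef_rot': array([ 1.50765658e-01,  9.88569128e-01, -8.89099012e-04, -7.12642285e-05]), 'contact_force': array([ 0.42497456, -0.14628114, -0.02528629]), 'moment': array([-0.02645701, -0.04767009,  0.01982856]), 'finger_force': 0.0, 'opening': 0.998883496772244}
scene [[496.04900036   0.         265.42884782]
 [  0.         496.04900036 190.56088797]
 [  0.           0.           1.        ]] [ 0.22605434 -0.67221828  0.5265379 ] [ 0.8338947  -0.19524218  0.11902569 -0.5023276 ]
top [[448.70264567   0.         254.16046457]
 [  0.         448.70264567 192.33302999]
 [  0.           0.           1.        ]] [0.39688643 0.00125477 0.97550005] [ 0.71142996 -0.69603535  0.06598827 -0.0710475 ]
```

View pics/scene0.png

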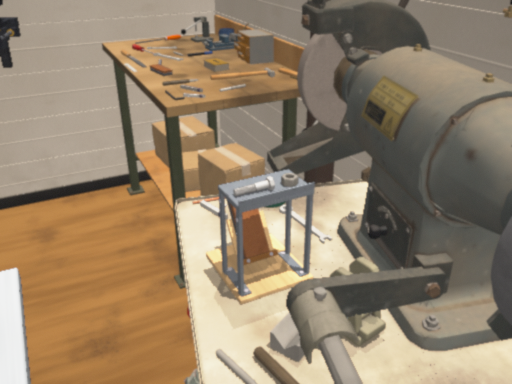

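View pics/top0.png

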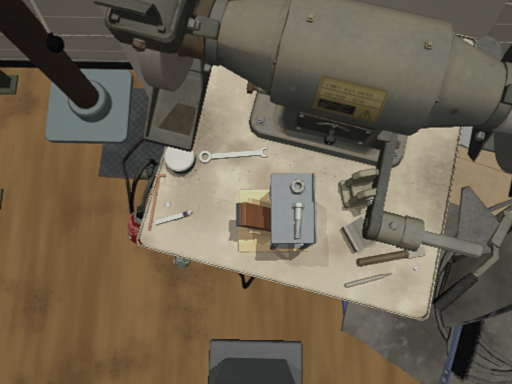

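The scene view shows the shelf around (265,190), with the bolt and nut on top and the brown stone below at (255,240). The top view shows the shelf at (271–315, 173–248) and the stone jutting left at (238–271, 203–230).

```bash
cat > h.py <<'E'
import numpy as np, cv2
from scipy.spatial.transform import Rotation as R
def ray(s,uv):
    d=np.linalg.inv(s["mtx"])@np.array([uv[0],uv[1],1.]); return np.array(s["xyz"]),R.from_quat(s["orientation"]).as_matrix()@d
def onz(s,uv,z):
    o,d=ray(s,uv); return o+d*(z-o[2])/d[2]
def proj(s,p):
    c=R.from_quat(s["orientation"]).as_matrix().T@(np.array(p)-s["xyz"]); c=s["mtx"]@c; return c[:2]/c[2]
E
python3 - <<'E'
from plant import *
from h import *
s=snapshot("top"); f=s["frame"]; hsv=cv2.cvtColor(f,cv2.COLOR_RGB2HSV)
np.set_printoptions(precision=4,suppress=True)
roi=np.zeros(f.shape[:2],np.uint8); roi[165:258,230:325]=1
# shelf: bluish grey
m=((hsv[...,0]>95)&(hsv[...,0]<130)&(hsv[...,1]>25)&(hsv[...,2]>80)).astype(np.uint8)*roi
c=max(cv2.findContours(m,0,2)[0],key=cv2.contourArea); r=cv2.minAreaRect(c); print("shelf",r)
for p in cv2.boxPoints(r): print(p,onz(s,p,.175))
m=((hsv[...,0]<12)&(hsv[...,1]>110)).astype(np.uint8)*roi
c=max(cv2.findContours(m,0,2)[0],key=cv2.contourArea); r=cv2.minAreaRect(c); print("brown",r,cv2.boundingRect(c))
cv2.imwrite("pics/topc.png",cv2.resize(f[150:270,200:340,::-1],None,fx=5,fy=5,interpolation=cv2.INTER_CUBIC))
s=snapshot("scene");cv2.imwrite("pics/scc.png",cv2.resize(s["frame"][160:310,190:340,::-1],None,fx=4,fy=4,interpolation=cv2.INTER_CUBIC))
E
```

```text
Traceback (most recent call last):
ValueError: max() iterable argument is empty
```

Run:
```python
from plant import *
from h import *
s=snapshot("top"); f=s["frame"]; hsv=cv2.cvtColor(f,cv2.COLOR_RGB2HSV)
np.set_printoptions(precision=4,suppress=True)
print(hsv[190,280],hsv[240,280],hsv[210,256],hsv[215,245],hsv[235,250])
fi=f.astype(int)
roi=np.zeros(f.shape[:2],np.uint8); roi[165:258,230:325]=1
m=((fi[...,2]>=fi[...,0]+4)&(fi[...,2]>70)).astype(np.uint8)*roi
m=cv2.morphologyEx(m,cv2.MORPH_OPEN,np.ones((3,3)))
c=max(cv2.findContours(m,0,2)[0],key=cv2.contourArea); r=cv2.minAreaRect(c); print("shelf",r)
for p in cv2.boxPoints(r): print(p,onz(s,p,.175))
m=((hsv[...,0]<12)&(hsv[...,1]>110)).astype(np.uint8)*roi
c=max(cv2.findContours(m,0,2)[0],key=cv2.contourArea); r=cv2.minAreaRect(c); print("brown",r,cv2.boundingRect(c))
cv2.imwrite("pics/topc.png",cv2.resize(f[150:270,200:340,::-1],None,fx=5,fy=5,interpolation=cv2.INTER_CUBIC))
s=snapshot("scene");cv2.imwrite("pics/scc.png",cv2.resize(s["frame"][160:310,190:340,::-1],None,fx=4,fy=4,interpolation=cv2.INTER_CUBIC))
```

```text
[ 90   8 150] [ 85  10 150] [ 12 151 103] [ 12 145 137] [ 18  93 148]
shelf ((292.4027404785156, 209.7908172607422), (72.78477478027344, 44.0706787109375), 88.26429748535156)
[269.2752 174.0826] [ 0.5888 -0.0181  0.175 ]
[313.3257 172.7477] [ 0.5931 -0.0988  0.175 ]
[315.5303 245.4991] [ 0.4603 -0.1023  0.175 ]
[271.4798 246.8339] [ 0.4562 -0.0242  0.175 ]
brown ((264.3599853515625, 224.01998901367188), (10.040916442871094, 2.404163122177124), 81.8698959350586) (263, 219, 4, 11)
```

View pics/topc.png

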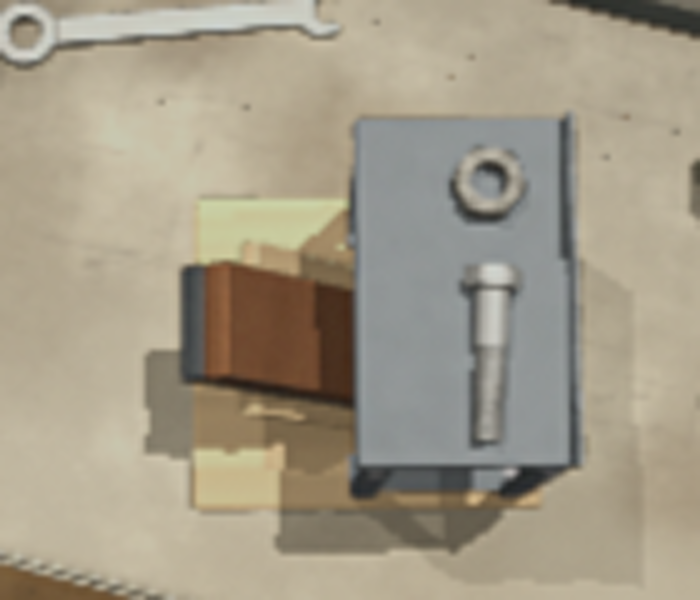

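View pics/scc.png

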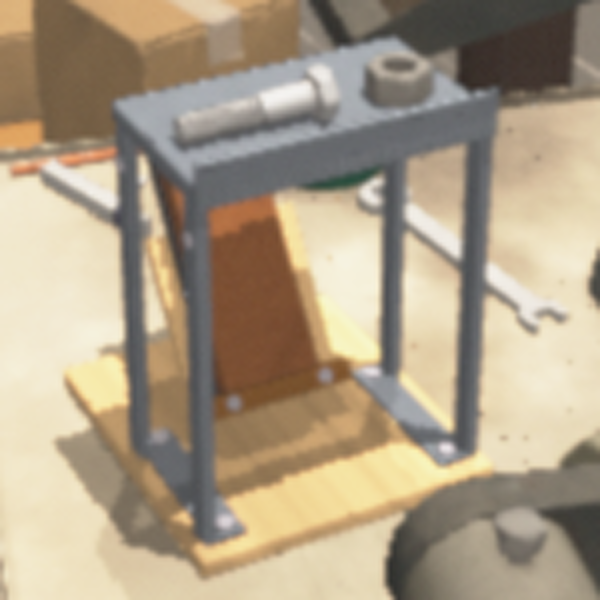

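The top crop shows the shelf corners at crop pixels (357,118), (573,116), (577,467) and (357,466). The stone's dark upper end is at x≈185–205, and its brown face's top edge runs from (232,262) to (352,290). The scene crop confirms the brown side is up, with the foot at the cleat.

Run:
```python
from plant import *
from h import *
np.set_printoptions(precision=4,suppress=True)
s=snapshot("top")
P=[onz(s,(u/5+200-.4,v/5+150-.4),.175)for u,v in((357,118),(573,116),(577,467),(357,466))]
print(np.array(P)); 
d=P[0]-P[3]; print(np.linalg.norm(d),np.linalg.norm(P[1]-P[0]))
ax=-(P[0]-P[3]+P[1]-P[2]); ax/=np.linalg.norm(ax)   # toward robot
ex=np.array([ax[1],-ax[0],0]); 
if ex[1]>0: ex=-ex
print("ex",ex,"yaw",np.degrees(np.arctan2(ex[1],ex[0])))
c=np.mean(P,0); so=c-ex*.035; so[2]=.165; ro=so.copy(); ro[2]=.025
z=np.array([0,0,1]); t=np.radians(55)
rx=ex*np.cos(t)-z*np.sin(t); rz=ex*np.sin(t)+z*np.cos(t); ry=np.cross(rz,rx)
print("ro",ro,"rx",rx,"ry",ry,"rz",rz)
np.savez("fr.npz",ro=ro,A=np.array([rx,ry,rz]).T,ex=ex)
def w(x,y,zz): return ro+rx*x+ry*y+rz*zz
for n,p in dict(topL=(-.125,.0225,.024),topR=(-.125,-.0225,.024),botL=(-.125,.0225,0),botR=(-.125,-.0225,0),m1=(-.08,.0225,.024),m2=(-.08,-.0225,.024)).items():
    print(n,w(*p),(proj(s,w(*p))-[200-.4,150-.4])*5)
for i in ((-.072,.035,0),(-.072,-.035,0)): print("ramptop",(proj(s,w(*i))-[200-.4,150-.4])*5)
```

```text
[[ 0.5906 -0.0213  0.175 ]
 [ 0.593  -0.1004  0.175 ]
 [ 0.4647 -0.1014  0.175 ]
 [ 0.4634 -0.0232  0.175 ]]
0.12722650562213478 0.07916475778630375
ex [ 0.0114 -0.9999 -0.    ] yaw -89.34874462721146
ro [ 0.5275 -0.0266  0.025 ] rx [ 0.0065 -0.5735 -0.8192] ry [0.9999 0.0114 0.    ] rz [ 0.0093 -0.8191  0.5736]
topL [0.5494 0.0257 0.1412] [228.1985 242.3214]
topR [0.5044 0.0252 0.1412] [226.4152 360.5968]
botL [0.5492 0.0454 0.1274] [177.916  248.2787]
botR [0.5042 0.0449 0.1274] [175.6497 364.7233]
m1 [ 0.5497 -0.0001  0.1043] [295.9633 259.8438]
m2 [ 0.5047 -0.0006  0.1043] [294.925  373.4318]
ramptop [258.6942 237.6887]
ramptop [256.5477 410.5583]
```

Run:
```python
from plant import *
from h import *
np.set_printoptions(precision=1,suppress=True)
s=snapshot("scene");F=np.load("fr.npz");ro,A=F["ro"],F["A"]
q=lambda *p:(proj(s,ro+A@np.array(p))-[190-.4,160-.4])*4
for yo in (0,-.007):
  for p in ((0,.0225,.024),(0,-.0225,.024),(-.1,.0225,.024),(-.1,-.0225,.024)): print(yo,p,q(p[0],p[1]+yo,p[2]))
for p in ((0,.035,.014),(0,-.035,.014),(-.072,.035,0),(-.072,-.035,0)): print("ramp",p,q(*p))
for p in ((-.005,.064),(-.005,-.064),(.075,.064),(.075,-.064)): print("shelf",(proj(s,ro+F["ex"]*p[0]+A[:,1]*p[1]+[0,0,.150])-[189.6,159.6])*4)
```

```text
0 (0, 0.0225, 0.024) [327.4 361.7]
0 (0, -0.0225, 0.024) [232.5 389.5]
0 (-0.1, 0.0225, 0.024) [267.3 137.1]
0 (-0.1, -0.0225, 0.024) [171.8 159.8]
-0.007 (0, 0.0225, 0.024) [312.9 366. ]
-0.007 (0, -0.0225, 0.024) [217.4 393.9]
-0.007 (-0.1, 0.0225, 0.024) [252.7 140.6]
-0.007 (-0.1, -0.0225, 0.024) [156.6 163.4]
ramp (0, 0.035, 0.014) [343.9 355.6]
ramp (0, -0.035, 0.014) [197.6 398.4]
ramp (-0.072, 0.035, 0) [289.4 200.3]
ramp (-0.072, -0.035, 0) [144.3 237.1]
shelf [390.9  33.7]
shelf [103.9  97. ]
shelf [493.2 113.2]
shelf [188.2 187.9]
```

```bash
cat > go.py <<'E'
import sys
from plant import *
from h import *
np.set_printoptions(precision=4,suppress=True)
F=np.load("fr.npz");ro,A=F["ro"],F["A"]
def rel(p,ang,c=False):
    """target TCP in ramp coords (m), ang=rotation about tool z; ang 0: tool y=+rz, z=rx"""
    s=get_state(); T=R.from_quat(s["eef_rot"])
    B=np.array([np.cross(A[:,2],A[:,0]),A[:,2],A[:,0]]).T
    G=R.from_matrix(B)*R.from_euler("z",ang,degrees=True)
    rv=(T.inv()*G).as_rotvec()
    d=ro+A@np.array(p)-s["tool_pos"]
    print("t",s["clock"],"q",s["q"],"rampTCP",A.T@(s["tool_pos"]-ro),"F",s["contact_force"],"op",s["opening"]*.0881,"ff",s["finger_force"])
    print("ang",ang,"rotvec",rv,"|deg|",np.degrees(np.linalg.norm(rv)),"shift now-axes",T.inv().apply(d),"shift target-axes",G.inv().apply(d))
if __name__=="__main__":
    a=[float(v) for v in sys.argv[1:]]; rel(a[:3],a[3])
E
python3 go.py -.17 -.006 .012 0; python3 go.py -.17 -.006 .012 180
```

```text
t 0.35 q [-1.2342  0.6894 -0.1946  1.5655  0.1573  0.9025 -0.2151] rampTCP [-0.5345 -0.3341 -0.391 ] F [-0.3914 -0.0574  0.1857] op 0.08768690206277918 ff 0.0
ang 0.0 rotvec [-0.1353 -0.8531  2.7077] |deg| 162.84244344922524 shift now-axes [-0.4786 -0.4114  0.0675] shift target-axes [0.3281 0.403  0.3645]
t 0.35 q [-1.2342  0.6894 -0.1946  1.5655  0.1573  0.9025 -0.2151] rampTCP [-0.5345 -0.3341 -0.391 ] F [-0.3914 -0.0574  0.1857] op 0.08768690206277918 ff 0.0
ang 180.0 rotvec [ 0.6054 -0.096  -0.3042] |deg| 39.2071821907829 shift now-axes [-0.4786 -0.4114  0.0675] shift target-axes [-0.3281 -0.403   0.3645]
```

```bash
python3 -m jog '[[[0,0,0,0.15,-0.024,-0.076],[0,0,0,0.15,-0.024,-0.076],[0,0,0,0.15,-0.024,-0.076],[0,0,0,0.15,-0.024,-0.076],[-0.025,-0.03,0.028,0,0,0],[-0.025,-0.03,0.028,0,0,0],[-0.025,-0.03,0.028,0,0,0],[-0.025,-0.03,0.028,0,0,0],[-0.025,-0.03,0.028,0,0,0],[-0.025,-0.03,0.028,0,0,0]]]' 0.06
python3 go.py -.17 -.006 .012 180
```

```text
clock: 1.6
tool_pos: [0.34, 0.3535, 0.203]
eef_rot: [-0.005, 0.955, -0.298, 0.002]
contact_force: [0.5, -0.3, 0.5]
opening: 0.683
finger_force: 0.0
t 1.6 q [-0.9898  0.8175 -0.1727  1.6137  0.3831  1.3099  0.2243] rampTCP [-0.365  -0.1832 -0.211 ] F [ 0.4672 -0.3365  0.4672] op 0.060151090707369195 ff 0.0
ang 180.0 rotvec [ 0.0065  0.001  -0.0009] |deg| 0.37769264264811436 shift now-axes [-0.1772 -0.2241  0.1938] shift target-axes [-0.1772 -0.223   0.195 ]
```

```bash
python3 -m jog '[[[-0.0253,-0.032,0.0278,0.006,0,0],[-0.0253,-0.032,0.0278,0,0,0],[-0.0253,-0.032,0.0278,0,0,0],[-0.0253,-0.032,0.0278,0,0,0],[-0.0253,-0.032,0.0278,0,0,0],[-0.0253,-0.032,0.0278,0,0,0],[-0.0253,-0.032,0.0278,0,0,0],[0,0,0,0,0,0]]]'
python3 go.py -.17 -.006 .012 180
python3 - <<'E'
from plant import *
import cv2
a=snapshot("top");b=snapshot("scene")
import numpy as np
x=cv2.resize(a["frame"][110:270,130:340,::-1],None,fx=3.6,fy=3.6,interpolation=3)
cv2.imwrite("pics/pre.png",x)
w=snapshot("wrist");cv2.imwrite("pics/prew.png",w["frame"][:,:,::-1])
E
```

```text
clock: 2.6
tool_pos: [0.5206, 0.0565, 0.1727]
eef_rot: [-0.001, 0.953, -0.303, 0.002]
contact_force: [0.6, 0.0, -0.7]
opening: 0.679
finger_force: 0.0
t 2.6 q [-0.4987  0.7981 -0.0373  1.8318  0.6832  0.976   0.5194] rampTCP [-0.1687 -0.006   0.0166] F [ 0.5849  0.0101 -0.688 ] op 0.05986097465787658 ff 0.0
ang 180.0 rotvec [-0.004  -0.0025 -0.0079] |deg| 0.5261178486357385 shift now-axes [ 0.      0.0046 -0.0013] shift target-axes [-0.      0.0046 -0.0013]
```

View pics/prew.png

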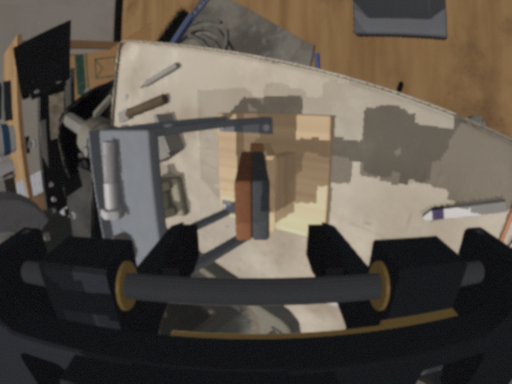

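View pics/pre.png

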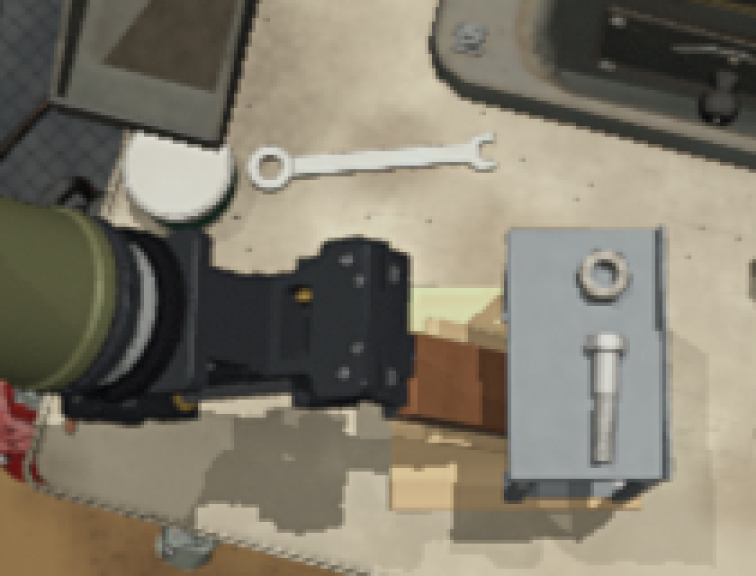

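Run:
```python
from plant import *
from h import *
np.set_printoptions(precision=1,suppress=True)
F=np.load("fr.npz");ro,A=F["ro"],F["A"]
s=get_state(); w=snapshot("wrist"); M=np.array(w["mount"]);K=w["mtx"];T=R.from_quat(s["eef_rot"])
def px(p):
    t=T.inv().apply(ro+A@np.array(p)-s["tool_pos"]); c=(np.linalg.inv(M)@np.r_[t,1])[:3]
    th=np.arctan2(np.hypot(c[0],c[1]),c[2]); d=c[:2]/np.hypot(c[0],c[1]); return K[:2,2]+K[0,0]*th*d
for yo in (0,-.006):
  for x,y,z in((-.125,.0225,.024),(-.125,-.0225,.024),(-.125,.0225,0),(-.125,-.0225,0),(0,-.0225,.024),(0,-.0225,0)): print(yo,x,y,z,px((x,y+yo,z)))
for g in ((.05),(-.05)): print("shelf front top",px(A.T@(F["ex"]*-.005+A[:,1]*g*1.28+[0,0,.15])))
```

```text
0 -0.125 0.0225 0.024 [234.7 247.4]
0 -0.125 -0.0225 0.024 [233.4 188.2]
0 -0.125 0.0225 0 [267.7 247.4]
0 -0.125 -0.0225 0 [269.  188.2]
0 0 -0.0225 0.024 [240.2 154.8]
0 0 -0.0225 0 [262.4 154.8]
-0.006 -0.125 0.0225 0.024 [234.5 240.1]
-0.006 -0.125 -0.0225 0.024 [233.2 179.6]
-0.006 -0.125 0.0225 0 [267.9 240.1]
-0.006 -0.125 -0.0225 0 [269.1 179.6]
-0.006 0 -0.0225 0.024 [240.2 149.3]
-0.006 0 -0.0225 0 [262.4 149.3]
shelf front top [165.  290.6]
shelf front top [146.4 129. ]
```

The wrist view shows the stone's two-tone end face at about (236–268, 180–240). That matches the prediction with a −6 mm cross offset, centred between the fingers. The top view shows the gripper clear of the shelf. I'll move in.

```bash
python3 -m jog '[[[0,0.0046,0.018,-0.004,-0.002,-0.008],[0,0,0.018,0,0,0],[0,0,0.018,0,0,0],[0,0,0.018,0,0,0],[0,0,0.016,0,0,0],[0,0,0,0,0,0]]]'
python3 go.py -.081 -.006 .012 180
```

```text
clock: 3.55
tool_pos: [0.5197, 0.0151, 0.0967]
eef_rot: [-0.01, 0.954, -0.299, 0.001]
contact_force: [-0.3, 0.4, 0.0]
opening: 0.681
finger_force: 0.0
t 3.55 q [-0.4627  0.9121  0.0145  1.914   0.8053  0.7807  0.4239] rampTCP [-0.0827 -0.0074  0.0069] F [-0.3203  0.3766  0.0172] op 0.06000919109436249 ff 0.0
ang 180.0 rotvec [0.0029 0.0017 0.0087] |deg| 0.531682313184771 shift now-axes [-0.0013 -0.0051  0.0017] shift target-axes [-0.0014 -0.0051  0.0017]
```

```bash
python3 -m jog '[[[0,-0.005,-0.03,0,0,0],[0,0,-0.03,0,0,0],[0,0,-0.03,0,0,-0.175],[0,0,0,0,0,-0.175],[0,0,0,0,0,-0.175],[0,0,0,0,0,-0.175],[0,0,0,0,0,-0.175],[0,0,0,0,0,-0.175],[0,0,0,0,0,-0.175],[0,0,0,0,0,-0.175],[0,0,0,0,0,-0.175],[0,0,0,0,0,-0.175]]]'
python3 go.py -.17 -.006 .012 0
```

```text
clock: 5.05
tool_pos: [0.5197, 0.0632, 0.1748]
eef_rot: [0.74, -0.602, 0.193, 0.228]
contact_force: [0.1, 0.3, 0.2]
opening: 0.681
finger_force: 0.0
t 5.05 q [-0.2618  0.8266 -0.465   1.8186  0.8899  1.1984  2.0738] rampTCP [-0.1742 -0.0068  0.0123] F [0.1401 0.2701 0.1687] op 0.05999691095060198 ff 0.0
ang 0.0 rotvec [-0.0064 -0.0003 -1.3784] |deg| 78.97913690169334 shift now-axes [-0.0002 -0.0009  0.0042] shift target-axes [ 0.0008 -0.0003  0.0042]
```

```bash
python3 -m jog '[[[0,0,0,0,0,0.18],[0,0,0,0,0,0.18],[0,0,0,0,0,0.18],[0,0,0,0,0,0.18],[0,0,0,0,0,0.18],[0,0,0,0,0,0.18],[0,0,0,0,0,0.18],[0,0,0,0,0,0.18],[0,0,0,0,0,0.18],[0,0,0,0,0,0.18],[0,0,0,0,0,0.18],[0,0,0,0,0,0.18]]]'
python3 -m jog '[[[0,0,0,0,0,0.18],[0,0,0,0,0,0.18],[0,0,0,0,0,0.18],[0,0,0,0,0,0.18],[0,0,0,0,0,0.18],[0,0,0,0,0,0.18],[0,0,0,0,0,0.18],[0,0,0,0,0,0.18],[0,0,0,0,0,0.18],[0,0,0,0,0,0.18],[0,0,0,0,0,0.18],[0,0,0,0,0,0.18]]]'
python3 go.py -.17 -.006 .012 0
```

```text
clock: 6.55
tool_pos: [0.5196, 0.0635, 0.1746]
eef_rot: [0.187, 0.936, -0.291, 0.064]
contact_force: [-0.3, 0.3, -0.0]
opening: 0.678
finger_force: 0.0
clock: 8.05
tool_pos: [0.5195, 0.0638, 0.1741]
eef_rot: [0.914, 0.276, -0.081, 0.287]
contact_force: [-0.3, 0.1, 0.3]
opening: 0.684
finger_force: 0.0
t 8.05 q [-0.8936  0.9101  0.6711  1.8532  0.0719  0.7362 -1.4206] rampTCP [-0.1741 -0.007   0.0114] F [-0.3316  0.0601  0.3034] op 0.06026827681073797 ff 0.0
ang 0.0 rotvec [-0.0045 -0.0051  0.5744] |deg| 32.91405551107558 shift now-axes [0.0005 0.0011 0.0041] shift target-axes [0.001  0.0006 0.0041]
```

```bash
python3 -m jog '[[[0,0,0.002,0,0,0.15],[0,0,0.002,0,0,0.15],[0,0,0,0,0,0.15],[0,0,0,0,0,0.125],[0,0,0.018,0,0,0],[0,0,0.018,0,0,0],[0,0,0.018,0,0,0],[0,0,0.018,0,0,0],[0,0,0.017,0,0,0],[0,0,0,0,0,0]]]'
python3 go.py -.081 -.006 .012 0
```

```text
clock: 9.3
tool_pos: [0.5198, 0.0098, 0.0971]
eef_rot: [0.954, 0.008, 0.002, 0.299]
contact_force: [-0.2, 0.3, 0.4]
opening: 0.681
finger_force: 0.0
t 9.3 q [-0.8478  1.0762  0.7526  1.94   -0.1618  0.5058 -1.7555] rampTCP [-0.08   -0.0073  0.0115] F [-0.2451  0.2524  0.4245] op 0.05995413414194235 ff 0.0
ang 0.0 rotvec [-0.0046 -0.0012  0.0049] |deg| 0.389199702344849 shift now-axes [ 0.0013  0.0005 -0.001 ] shift target-axes [ 0.0013  0.0005 -0.001 ]
```

```bash
python3 -m jog '[[[0,0,0,0,0,0],[0,0,0,0,0,0],[0,0,0,0,0,0],[0,0,0,0,0,0],[0,0,0,0,0,0],[0,0,0,0,0,0]]]' 0.015 50
python3 go.py -.081 -.006 .012 0
```

```text
clock: 10.05
tool_pos: [0.5206, 0.0094, 0.098]
eef_rot: [0.954, 0.008, 0.003, 0.299]
contact_force: [-0.6, 2.6, 3.4]
opening: 0.268
finger_force: 50.0
t 10.05 q [-0.8483  1.0756  0.7546  1.9398 -0.1613  0.5053 -1.7556] rampTCP [-0.0805 -0.0066  0.0123] F [-0.5609  2.5553  3.4493] op 0.0236149110320632 ff 49.97916037682444
ang 0.0 rotvec [-0.0038 -0.0032  0.004 ] |deg| 0.36165634246732703 shift now-axes [ 0.0006 -0.0003 -0.0005] shift target-axes [ 0.0006 -0.0003 -0.0005]
```

```bash
python3 -m jog '[[[0,0.003,-0.002,0,0,0],[0,0.006,-0.002,0,0,0],[0,0.006,-0.002,0,0,0],[0,0.006,-0.002,0,0,0],[0,0.005,-0.002,0,0,0],[0,0,0,0,0,0]]]'
python3 go.py -.09 -.006 .038 0
python3 - <<'E'
from plant import *
import cv2
b=snapshot("scene");cv2.imwrite("pics/lift.png",cv2.resize(b["frame"][150:310,190:340,::-1],None,fx=3.5,fy=3.5,interpolation=3))
E
```

```text
clock: 10.8
tool_pos: [0.5207, -0.0067, 0.1212]
eef_rot: [0.954, 0.007, 0.003, 0.299]
contact_force: [-0.2, -0.5, -3.7]
opening: 0.27
finger_force: 50.0
t 10.8 q [-0.833   1.0352  0.7764  1.9522 -0.1377  0.5149 -1.7313] rampTCP [-0.0903 -0.0066  0.0388] F [-0.1649 -0.5261 -3.671 ] op 0.023824407235844034 ff 49.97692923992872
ang 0.0 rotvec [-0.0039 -0.0029  0.0029] |deg| 0.32468958126193603 shift now-axes [ 0.0006 -0.0008  0.0003] shift target-axes [ 0.0006 -0.0008  0.0003]
```

View pics/lift.png

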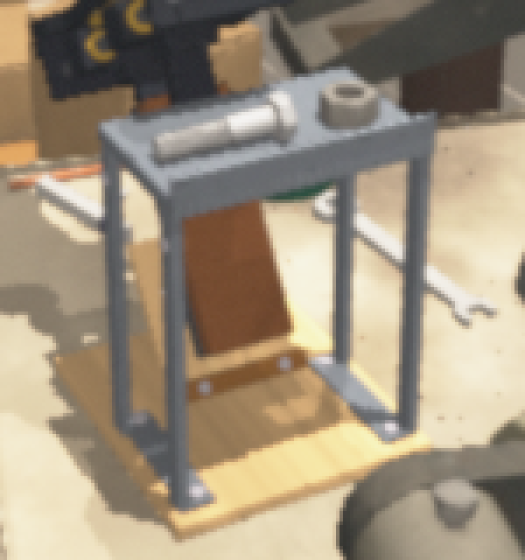

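The stone is lifted clear and parallel to the ramp, foot at (190–290, 340), with the bolt and nut undisturbed. Now the turn.

```bash
python3 -m jog '[[[0,0,0,0,0,-0.12],[0,0,0,0,0,-0.12],[0,0,0,0,0,-0.12],[0,0,0,0,0,-0.12],[0,0,0,0,0,-0.12],[0,0,0,0,0,-0.12],[0,0,0,0,0,-0.12],[0,0,0,0,0,-0.12]]]'
python3 go.py -.09 -.006 .038 180
```

```text
clock: 11.85
tool_pos: [0.5208, -0.0061, 0.1205]
eef_rot: [0.842, 0.449, -0.136, 0.266]
contact_force: [-0.5, -0.2, -3.5]
opening: 0.272
finger_force: 50.0
t 11.85 q [-0.7273  0.9537  0.5505  1.947   0.2563  0.5416 -1.1634] rampTCP [-0.09   -0.0065  0.038 ] F [-0.5436 -0.1707 -3.4686] op 0.023967965237198834 ff 49.97627184726298
ang 180.0 rotvec [ 0.0058 -0.0024 -2.1734] |deg| 124.5247556301012 shift now-axes [0.0003 0.0004 0.    ] shift target-axes [-0.0005 -0.      0.    ]
```

```bash
python3 -m jog '[[[0,0,0,0,0,-0.15],[0,0,0,0,0,-0.15],[0,0,0,0,0,-0.15],[0,0,0,0,0,-0.15],[0,0,0,0,0,-0.15],[0,0,0,0,0,-0.15],[0,0,0,0,0,-0.15]]]'
python3 -m jog '[[[0,0,0,0,0,-0.15],[0,0,0,0,0,-0.15],[0,0,0,0,0,-0.15],[0,0,0,0,0,-0.15],[0,0,0,0,0,-0.15],[0,0,0,0,0,-0.15],[0,0,0,0,0,-0.15],[0,0,0,0,0,-0.09],[0,0,0,0,0,0],[0,0,0,0,0,0]]]'
python3 go.py -.09 -.006 .038 180
```

```text
clock: 12.72
tool_pos: [0.5208, -0.0063, 0.1205]
eef_rot: [0.503, 0.811, -0.251, 0.162]
contact_force: [-0.5, -0.3, -3.1]
opening: 0.267
finger_force: 50.0
clock: 13.98
tool_pos: [0.5207, -0.0064, 0.1206]
eef_rot: [-0.011, 0.954, -0.299, 0.001]
contact_force: [-0.5, 0.4, -3.5]
opening: 0.27
finger_force: 50.0
t 13.975 q [-0.3932  0.8635 -0.0417  1.9291  0.8473  0.8246  0.4323] rampTCP [-0.0899 -0.0066  0.0383] F [-0.4633  0.3715 -3.4979] op 0.0238134615764096 ff 49.97416318394244
ang 180.0 rotvec [0.0037 0.0028 0.0108] |deg| 0.672743871191753 shift now-axes [-0.0006  0.0003 -0.0001] shift target-axes [-0.0006  0.0003 -0.0001]
```

```bash
python3 -m jog '[[[0,0.007,0,0.004,0.003,0.011],[0,0.006,0.001,0,0,0],[0,0.006,0.002,0,0,0],[0,0.004,0.002,0,0,0],[0,0.001,0.001,0,0,0],[0,0,0,0,0,0]]]'
python3 go.py -.0805 -.0066 .0123 180
python3 - <<'E'
from plant import *
import cv2
b=snapshot("scene");cv2.imwrite("pics/low.png",cv2.resize(b["frame"][150:310,190:340,::-1],None,fx=3.5,fy=3.5,interpolation=3))
E
```

```text
clock: 14.72
tool_pos: [0.5203, 0.0096, 0.1021]
eef_rot: [-0.006, 0.954, -0.301, 0.001]
contact_force: [0.9, -0.1, -3.4]
opening: 0.271
finger_force: 50.0
t 14.725 q [-0.422   0.9021 -0.0405  1.9129  0.8419  0.8212  0.3921] rampTCP [-0.084  -0.0068  0.0145] F [ 0.9395 -0.1498 -3.3975] op 0.023915321345073057 ff 49.97435415163636
ang 180.0 rotvec [-0.0006 -0.0005  0.0012] |deg| 0.08128142990136948 shift now-axes [-0.0002  0.0022  0.0035] shift target-axes [-0.0002  0.0022  0.0035]
```

View pics/low.png

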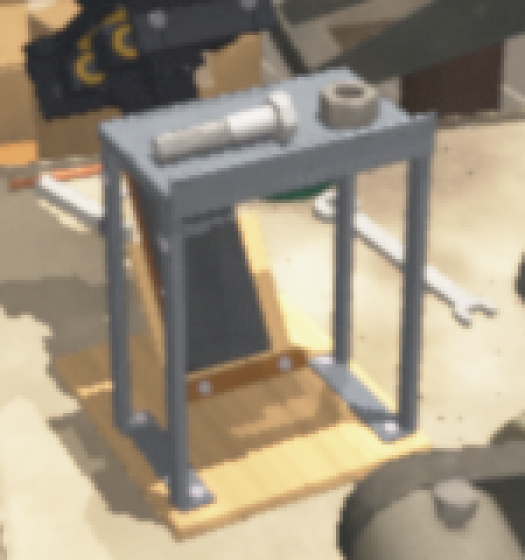

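The grey side is now up, just above the ramp, with the foot at (185–270, 355) close to the cleat and the shelf items undisturbed. I'll seat it gently.

```bash
python3 -m jog '[[[0,0.0008,0.001,0,0,0],[0,0.0008,0.001,0,0,0],[0,0.0004,0.001,0,0,0],[0,0,0,0,0,0]]]'
python3 go.py -.0805 -.0066 .0123 180
```

```text
clock: 15.28
tool_pos: [0.5203, 0.0097, 0.0984]
eef_rot: [-0.006, 0.954, -0.301, 0.001]
contact_force: [-0.2, -0.4, -3.8]
opening: 0.268
finger_force: 50.0
t 15.275 q [-0.4231  0.9086 -0.0386  1.9134  0.8459  0.8154  0.3861] rampTCP [-0.081  -0.0068  0.0124] F [-0.1594 -0.3595 -3.82  ] op 0.023597622933019702 ff 49.974504048004746
ang 180.0 rotvec [-0.0005 -0.0004  0.0013] |deg| 0.083205074014681 shift now-axes [-0.0002  0.0001  0.0005] shift target-axes [-0.0002  0.0001  0.0005]
```

No contact yet; go a touch further.

```bash
python3 -m jog '[[[0,0.0006,0.0005,0,0,0],[0,0.0006,0.0003,0,0,0],[0,0,0,0,0,0]]]'
python3 go.py -.0805 -.0066 .0123 180
python3 -m jog '[[[0,0,0.0005,0,0,0],[0,0.0005,0,0,0,0],[0,0,0,0,0,0]]]'
python3 go.py -.0805 -.0066 .0123 180
```

```text
clock: 15.65
tool_pos: [0.5203, 0.0096, 0.0981]
eef_rot: [-0.006, 0.953, -0.302, 0.002]
contact_force: [-1.8, 1.4, 6.1]
opening: 0.271
finger_force: 50.0
t 15.65 q [-0.4244  0.9099 -0.0377  1.9132  0.8468  0.8158  0.384 ] rampTCP [-0.0807 -0.0068  0.0122] F [-1.8313  1.3921  6.1037] op 0.02389008382947141 ff 49.984202133491635
ang 180.0 rotvec [-0.0023 -0.0001  0.0008] |deg| 0.1398325371246712 shift now-axes [-0.0002 -0.0001  0.0002] shift target-axes [-0.0002 -0.0001  0.0002]
clock: 16.02
tool_pos: [0.5204, 0.0097, 0.098]
eef_rot: [-0.006, 0.953, -0.302, 0.002]
contact_force: [-2.1, 1.1, 10.2]
opening: 0.27
finger_force: 50.0
t 16.025 q [-0.4251  0.9102 -0.0374  1.9132  0.8474  0.8161  0.3831] rampTCP [-0.0807 -0.0067  0.0121] F [-2.0822  1.1323 10.1916] op 0.023805128608704127 ff 49.99157809652388
ang 180.0 rotvec [-0.0031  0.0002  0.0007] |deg| 0.18055714706366807 shift now-axes [-0.0001 -0.0002  0.0002] shift target-axes [-0.0001 -0.0002  0.0002]
```

Contact with both the cleat and the ramp. Releasing to 60 mm and backing straight out.

```bash
python3 -m jog '[[[0,0,0,0,0,0],[0,0,0,0,0,0],[0,0,0,0,0,0],[0,0,0,0,0,0],[0,0,0,0,0,0]]]' 0.055
python3 go.py -.0805 -.0066 .0123 180
python3 -m jog '[[[0,0,-0.01,0,0,0],[0,0,-0.02,0,0,0],[0,0,-0.02,0,0,0],[0,0,-0.02,0,0,0],[0,0,-0.03,0,0,0],[0,0,-0.03,0,0,0],[0,0,-0.03,0,0,0],[0,0,0,0,0,0]]]'
python3 - <<'E'
from plant import *
import cv2,numpy as np
a=snapshot("top")["frame"][140:265,170:330,::-1];b=snapshot("scene")["frame"][160:285,190:340,::-1]
cv2.imwrite("pics/end.png",cv2.resize(np.hstack([a,b]),None,fx=2.5,fy=2.5,interpolation=3))
E
```

```text
clock: 16.65
tool_pos: [0.5203, 0.0104, 0.0964]
eef_rot: [-0.006, 0.954, -0.301, 0.001]
contact_force: [-0.4, 0.3, 0.9]
opening: 0.626
finger_force: 0.0
t 16.65 q [-0.4246  0.9123 -0.0381  1.9129  0.8471  0.813   0.3828] rampTCP [-0.0797 -0.0068  0.0106] F [-0.3506  0.2606  0.9466] op 0.05513144342915774 ff 0.0
ang 180.0 rotvec [-0.0003 -0.0003  0.0013] |deg| 0.07824966224840414 shift now-axes [-0.0002 -0.0017 -0.0008] shift target-axes [-0.0002 -0.0017 -0.0008]
clock: 17.65
tool_pos: [0.5201, 0.1047, 0.2289]
eef_rot: [-0.007, 0.954, -0.299, 0.003]
contact_force: [0.1, -1.2, -0.5]
opening: 0.622
finger_force: 0.0
```

View pics/end.png

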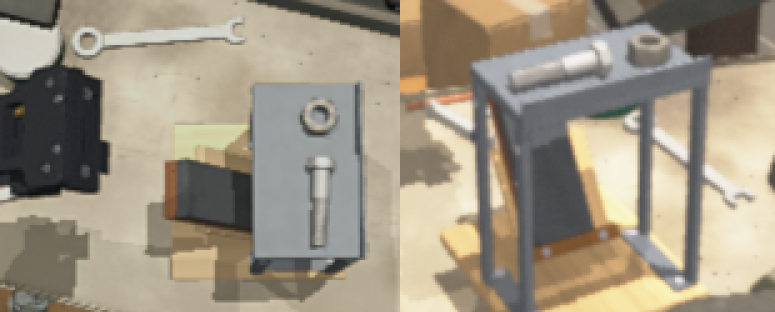

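The stone lies grey side up, flat, with its foot at the cleat (540–590, 240). The bolt and nut are where they were, and the robot is clear.

```bash
python3 -c "
from plant import *
print(finish_job())"
```

```text
the job is handed in; nothing more can be done
None
```

I turned the oilstone over in place under the shelf; it lies grey side up, flat on the ramp with its lower end against the cleat, the shelf, nut and bolt look undisturbed, and I handed the job in at about 18 s.

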